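# Pack the shaker tins into the coffee case and bolt down the hold-down bar

## Robot

A 7-joint arm with a two-finger parallel gripper is mounted at the origin on the work surface. World frame = base frame: x ahead of the robot, y to its left, z up, the work surface at z = 0. Lengths are in mm, angles in degrees, forces in N, time in s.
With the tool pointing down it reaches from about 425 to 875 mm from the base axis. Payload 4.7 kg.
Tool frame: the origin (TCP) lies at the very end of the fingers, on their centre line; the grasp point (between the pads) lies 19 mm behind it; z points along the fingers, y is the line along which they close (so a half turn about z gives the same grasp; the last joint's range is limited). The gripper opens to 85 mm and grips with 20 to 120 N. Pads are 22 mm wide; open, the fingers measure 114 mm over their backs; the gripper's body (76 mm by 85 mm) begins 54 mm behind the grasp point. The pads swing forward as they close: fully open they stand 13 mm farther back than shut.
Start: joints at [-76.427, 18.392, -4.016, 83.108, 1.295, 78.541, -3.26], TCP at [143.652, 633.949, 204.849] pointing down, gripper open.
Joint ranges: [-163.93, 163.93], [-17.29, 119.83], [-79.2, 71.16], [3.27, 140.29], [-89.18, 269.18], [5.43, 117.66], [-154.24, 154.24]. Speed limits (degrees/s): [147.25, 147.25, 180, 180, 180, 180, 180].

## Interface

Orientations are given as [roll, pitch, yaw] about the fixed x, y, z axes, in that order (R = Rz(yaw) Ry(pitch) Rx(roll)).
In Python, from rig import monitor, camera, bot, finder gives the robot as it stands.
- The arm moves only by the tool play_rows, never from a script. Its argument "motion" is one flat list of numbers, 5 for each row, row after row: the opening, from 0 (shut) to 1 (fully open), then the shift along the world's x, y, z as a fraction of full scale, then the turn about the world's z as a fraction of full scale. In form: [fingers, tx, ty, tz, yaw, fingers, tx, ty, tz, yaw, ...]. A call has 1 to 8 rows; each row shifts and turns the commanded pose from where the row before left it; what a row does not reach is not made up. Full scale, the value 1, is 0.06 m for a shift and 0.12 rad for a turn. A row lasts 1/8 s, in which the tool goes at most 62.5 mm and 10.7 degrees, less where a joint would pass 70% of its speed; a pose out of reach is approached as far as the arm can. A call with a number of a shift or a turn outside -1 to 1 is refused whole. A call with a gripper value outside its range is refused whole. The fingers move at their own pace and stop on an object; the grip force is fixed at half the most. Time passes only in rows, so rows that do not move let the fingers close. It gives the time, the measured TCP pose, the force, the opening and the grip force at its end, in the units of the state.
- monitor.get_obs(): the state, without advancing time (a new reading comes with each control period).
- camera(name): name is "side" or "top"; returns a dict with "image" (420x560x3 uint8, blue, green, red), "camera_matrix" (3x3 intrinsics, pixels), "R" (3x3) and "t" (3): a world point X has camera coordinates R X + t. Camera axes: x right, y down, z forward; pixel columns grow to the right and rows downward; lengths in mm; the calibration is good to about 2 mm. A picture is of the moment at which its call begins. There is no depth.
- bot.finish_job(): hands the job in; it is judged then, once.
Trained networks look in a picture, given as the dict that the camera call returned (one of the last four; its "shot" number tells which), for a name from the list of things; names that differ only in an ending like _2 or _b are one class to them, and where a whole thing is asked for, a point or a joint stands for the part that bears it (a point fixed in the world has none). Each returns a list of dicts, best first, with "confidence" (0 to 1); they miss things now and then, are a little off and sometimes report something else, mostly with a low value. They report only what shows in the picture. A call takes as long as a camera call. They do not tell look-alikes from the thing itself.
- finder.silhouettes(thing, picture): "pixels" (420x560 bool, what is visible of it) and "bbox" ([left, top, right, bottom] in pixels, round what is visible of it).
- finder.place_of(thing, picture): "pixel" ([column, row] in pixels: a listed point, or the origin of a listed thing).
The state is a dict: "time_s": time; "joint_pos": joint angles; "joint_vel": joint speeds; "effort": joint torques, N m; "ee_pos": TCP position; "tool_rot": TCP orientation; "ft_force": force on the tool from outside, world axes, zero at the start; "ft_torque": the same for the moment, N m; "opening": opening from 0.0 (shut) to 1.0 (fully open); "gripper_force": force on a finger pad.
Only numpy, scipy, OpenCV 4.12 (cv2) and the standard library are available. Lean on these libraries where they do the work, as an engineer would, in place of code of your own. Each camera call takes 0.05 s, during which the arm holds its last target. There are 200 camera calls.

## Task

Get the mobile coffee bar ready for transport: stand every shaker tin from the rubber mat upright in the cells of the grey storage insert, one to a cell (any cell), swinging the aluminium hold-down bar out of the way as needed. Then, with all the tins in, swing the bar back over them on its pivot bolt, lifting it by its knob so that its slot drops over the second bolt and the bar lies fully down. Leave the espresso cup beyond the insert where it stands.

Things in the scene. Friction and masses are not known exactly. Their poses are not given: they have to be found in the camera images.
- insert: the storage insert screwed to the worktop: a grey moulded block 200 x 272 mm (its own x, y) and 30 mm high with six square cells in it (2 across x, 3 along y), and a square aluminium post 74 mm high at each end (its y = +172 and -172 mm). Origin at the centre of its underside, on the worktop; z up. It does not move during the job, but its place and turn differ from run to run
- pivot (a point): on the axis of the pivot bolt, at the top of the post at the insert's +y end (74 mm above the worktop). The bar turns and lifts on this bolt; a bolt head (20 mm across) tops it at 125 mm above the worktop. Axes as insert
- stud (a point): the rounded tip of the second bolt, a plain upright stud 8 mm in diameter that stands 20 mm proud of the post at the insert's -y end (tip 94 mm above the worktop). Axes as insert
- bar (a joint): swing of the hold-down bar about the pivot bolt, rad: 0 = bar straight along the insert, its slot in line with the stud; grows anticlockwise seen from above (free end swings to the insert's +x side), up to 1.9, at least 1.5 leaves all cells clear; it can overshoot to -0.15. It stays where it is left (friction about 0.04 N m)
- bar_lift (a joint): how far the bar is lifted up its pivot bolt, m: 0 = fully down on the post tops, at most 0.03. It falls by its own weight (0.36 kg in all) when let go and stays level. Down, the bar cannot swing past the stud: its underside must be lifted more than 20 mm to pass over the stud's tip
- knob (a point): middle (half-way up the grip, 20 mm above the bar's top) of the upright round black knob on the bar, 24 mm in diameter, 38 mm tall, 150 mm from the pivot axis. z up; its -y axis points along the bar from the pivot to the free end
- slot (a point): centre of the closed slot near the free end of the bar, at the bar's underside. The flat aluminium bar is 60 mm wide, 6 mm thick and 395 mm long; the slot is 34 mm long along the bar and 14 mm wide, 344 mm from the pivot axis. Fully down, the underside is 74 mm above the worktop, 6 mm above the tops of tins seated in the cells
- cell0 (a point): centre of the floor of a cell of the insert (insert x -46, y -84 mm): 64 x 64 mm square, open on top, floor 6 mm above the worktop, walls 30 mm above the worktop (24 mm deep). Axes as insert
- cell1 (a point): centre of the floor of a cell of the insert (insert x -46, y 0 mm): 64 x 64 mm square, open on top, floor 6 mm above the worktop, walls 30 mm above the worktop (24 mm deep). Axes as insert
- cell2 (a point): centre of the floor of a cell of the insert (insert x -46, y +84 mm): 64 x 64 mm square, open on top, floor 6 mm above the worktop, walls 30 mm above the worktop (24 mm deep). Axes as insert
- cell3 (a point): centre of the floor of a cell of the insert (insert x +46, y -84 mm): 64 x 64 mm square, open on top, floor 6 mm above the worktop, walls 30 mm above the worktop (24 mm deep). Axes as insert
- cell4 (a point): centre of the floor of a cell of the insert (insert x +46, y 0 mm): 64 x 64 mm square, open on top, floor 6 mm above the worktop, walls 30 mm above the worktop (24 mm deep). Axes as insert
- cell5 (a point): centre of the floor of a cell of the insert (insert x +46, y +84 mm): 64 x 64 mm square, open on top, floor 6 mm above the worktop, walls 30 mm above the worktop (24 mm deep). Axes as insert
- tin0_mid (a point): middle (half-way up) of a closed steel shaker tin, plain cylinder 56 mm in diameter, 62 mm tall, 0.13 to 0.25 kg, flat top with a dark lid band; z = its own axis, up as it stands at the start. All tins are alike; four to six of them stand on the rubber mat, the others are absent
- tin1_mid (a point): middle (half-way up) of a closed steel shaker tin, plain cylinder 56 mm in diameter, 62 mm tall, 0.13 to 0.25 kg, flat top with a dark lid band; z = its own axis, up as it stands at the start. All tins are alike; four to six of them stand on the rubber mat, the others are absent
- tin2_mid (a point): middle (half-way up) of a closed steel shaker tin, plain cylinder 56 mm in diameter, 62 mm tall, 0.13 to 0.25 kg, flat top with a dark lid band; z = its own axis, up as it stands at the start. All tins are alike; four to six of them stand on the rubber mat, the others are absent
- tin3_mid (a point): middle (half-way up) of a closed steel shaker tin, plain cylinder 56 mm in diameter, 62 mm tall, 0.13 to 0.25 kg, flat top with a dark lid band; z = its own axis, up as it stands at the start. All tins are alike; four to six of them stand on the rubber mat, the others are absent
- tin4_mid (a point): middle (half-way up) of a closed steel shaker tin, plain cylinder 56 mm in diameter, 62 mm tall, 0.13 to 0.25 kg, flat top with a dark lid band; z = its own axis, up as it stands at the start. All tins are alike; four to six of them stand on the rubber mat, the others are absent
- tin5_mid (a point): middle (half-way up) of a closed steel shaker tin, plain cylinder 56 mm in diameter, 62 mm tall, 0.13 to 0.25 kg, flat top with a dark lid band; z = its own axis, up as it stands at the start. All tins are alike; four to six of them stand on the rubber mat, the others are absent
- mat: grey rubber bar mat, 240 x 340 x 4 mm, fixed flat on the worktop, on which the tins stand at the start. Origin at the centre of its underside
- cup: bystander: empty white ceramic espresso cup, 66 mm across, 52 mm tall, standing on the worktop beyond the insert (the bar passes over it); origin at the centre of its underside
Not all that is in view belongs to the job. Leave any pink look-alike of the part that bears tin1_mid alone.

How it is judged:
By the outcome, as a careful person would: the job done as asked, in the order asked, and still so for the second after the job is handed in, with the robot touching nothing.
Of tin0, tin1, tin2, tin3, tin4, tin5 only 4 to 6 are there at a start; the rules pass over those that are not, and their reading is None.
At some moment in a run one of tin0, tin1, tin2, tin3, tin4, tin5 may be knocked a few centimetres aside while the robot is not near it.
It also fails if it takes over 208 s, if anything falls off the work surface, if the arm or the gripper's body presses on something with over 40 N, if the wrist force passes 120 N, or if a joint passes its speed limit or range.

## Working session

There is one attempt and no reset: what is moved stays moved. The work goes in short steps, Python scripts to look and compute and a tool call to move; the robot and the scene stay as the last step left them, time stands still between calls to the robot, and variables do not carry over. Pictures are saved under pics/ and viewed, at most 14 in all, crops included, and the job is handed in when it is done.

Besides the shell and the picture viewer there is one more tool, called after "Request:" as name(argument=value, ...) on one line, values as JSON. play_rows: Moves the arm, as the interface text tells. Its arguments: {"type":"object","properties":{"motion":{"type":"array","items":{"type":"number"}}},"required":["motion"]}

```bash
mkdir -p pics; ls; python3 - <<'E'
from rig import monitor,camera,bot,finder
import cv2,numpy as np
for n in("side","top"):
    c=camera(n);cv2.imwrite(f"pics/{n}0.png",c["image"])
    print(n,c["camera_matrix"].tolist(),np.round(c["R"],4).tolist(),np.round(c["t"],1).tolist())
    for th in("insert","pivot","stud","knob","slot","cell0","cell1","cell2","cell3","cell4","cell5","tin0_mid","mat","cup"):
        print(th,[(np.round(d["pixel"],1).tolist(),round(d["confidence"],2)) for d in finder.place_of(th,c)])
print(monitor.get_obs())
E
```

```text
pics
side [[504.31545988538846, 0.0, 280.22373499762915], [0.0, 504.31545988538846, 208.86841001778848], [0.0, 0.0, 1.0]] [[-0.9824, -0.1858, 0.019], [-0.1404, 0.6675, -0.7312], [0.1232, -0.721, -0.6819]] [496.3, 120.6, 1169.5]
insert [([285.6, 185.2], 0.97), ([287.8, 361.4], 0.64)]
pivot [([281.5, 207.9], 0.57), ([293.4, 302.4], 0.5)]
stud [([293.7, 116.1], 0.6)]
knob [([262.5, 159.1], 0.64)]
slot [([248.0, 129.5], 0.92)]
cell0 [([303.0, 181.6], 0.86), ([273.9, 158.8], 0.82), ([269.1, 178.1], 0.8), ([298.9, 202.5], 0.7), ([309.6, 164.8], 0.69), ([289.1, 184.9], 0.67), ([264.7, 196.9], 0.61)]
cell1 [([303.0, 181.6], 0.86), ([273.9, 158.8], 0.82), ([269.1, 178.1], 0.8), ([298.9, 202.5], 0.7), ([309.6, 164.8], 0.69), ([289.1, 184.9], 0.67), ([264.7, 196.9], 0.61)]
cell2 [([303.0, 181.6], 0.86), ([273.9, 158.8], 0.82), ([269.1, 178.1], 0.8), ([298.9, 202.5], 0.7), ([309.6, 164.8], 0.69), ([289.1, 184.9], 0.67), ([264.7, 196.9], 0.61)]
cell3 [([303.0, 181.6], 0.86), ([273.9, 158.8], 0.82), ([269.1, 178.1], 0.8), ([298.9, 202.5], 0.7), ([309.6, 164.8], 0.69), ([289.1, 184.9], 0.67), ([264
[... 1811 characters left out ...]
1.5, 'joint_pos': array([-76.4264378 ,  18.3904611 ,  -4.01340951,  83.1073367 ,
         1.29240551,  78.54092278,  -3.2599578 ]), 'joint_vel': array([ 0.03324363, -0.01042819,  0.03817731,  0.01543548, -0.03546707,
       -0.09509415,  0.04106374]), 'effort': array([ 2.39739238e-04, -4.93385661e+01, -3.81270060e-01, -3.14569688e+01,
        1.33133496e-02,  1.60033134e-03,  1.07670353e-07]), 'ee_pos': array([143.67404233, 633.94783198, 204.86661659]), 'tool_rot': array([1.79993745e+02, 1.05083140e-03, 1.67232203e+02]), 'ft_force': array([ 0.2859699 ,  0.7358493 , -0.40180771]), 'ft_torque': array([ 0.03439215, -0.05570182,  0.02705621]), 'gripper_force': 0.0, 'opening': 0.9988714083484107}
```

View pics/side0.png

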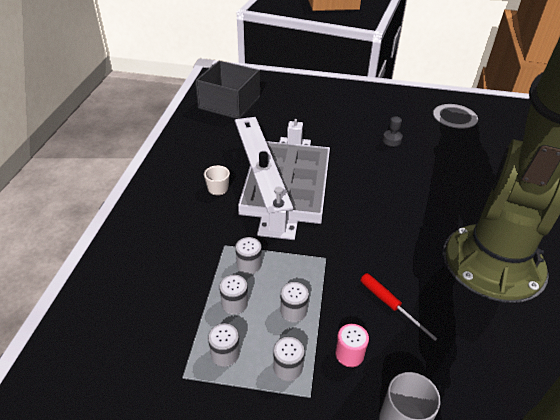

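View pics/top0.png

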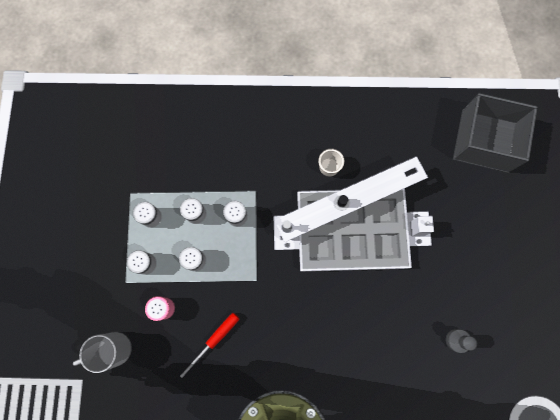

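```bash
cat > h.py <<'E'
from rig import monitor,camera,bot,finder
import cv2,numpy as np
from scipy.optimize import least_squares
def proj(c,X):
    p=c["camera_matrix"]@(c["R"]@np.asarray(X,float).T+np.asarray(c["t"]).reshape(3,1));return (p[:2]/p[2]).T
def back(c,uv,z):
    d=c["R"].T@np.linalg.solve(c["camera_matrix"],[*uv,1]);o=-c["R"].T@np.asarray(c["t"]);return o+d*(z-o[2])/d[2]
def lids(c,z=66):
    """white lids in the top picture -> world xy"""
    h=cv2.cvtColor(c["image"],cv2.COLOR_BGR2HSV)
    m=((h[...,2]>185)&(h[...,1]<35)).astype(np.uint8)
    m=cv2.morphologyEx(m,cv2.MORPH_CLOSE,np.ones((5,5)))
    n,_,s,ce=cv2.connectedComponentsWithStats(m)
    out=[]
    for i in range(1,n):
        w,hh,a=s[i,2:5]
        if 14<w<32 and 14<hh<32 and a>.6*w*hh: out.append((ce[i].round(1),back(c,ce[i],z).round(1)[:2],int(w),int(hh),int(a)))
    return out
def ins(P,p):
    p=np.atleast_2d(p);x,y,a=P;return np.c_[x+p[:,0]*np.cos(a)-p[:,1]*np.sin(a),y+p[:,0]*np.sin(a)+p[:,1]*np.cos(a),p[:,2]]
E
python3 - <<'E'
from h import *
t=camera("top");s=camera("side")
for l in lids(t):print(*l)
obs=[]
loc={"stud":[0,-172,94],"pivot":[0,172,74],"insert":[0,0,0]}
for c in(t,s):
    for k in loc:
        r=finder.place_of(k,c)
        print(k,[(np.round(d["pixel"],1).tolist(),round(d["confidence"],2)) for d in r],[back(c,d["pixel"],loc[k][2]).round(1).tolist() for d in r])
        if r: obs.append((c,loc[k],r[0]["pixel"],r[0]["confidence"]))
cells=[[x,y,6] for x in(-46,46) for y in(-84,0,84)]
cd=[(c,d["pixel"]) for c in(t,s) for d in finder.place_of("cell0",c)]
def f(P):
    e=[(proj(c,ins(P,l))[0]-px)*w for c,l,px,w in obs]
    for c,px in cd:
        q=proj(c,ins(P,cells))-px;e.append(q[np.argmin((q**2).sum(1))])
    return np.ravel(e)
i0=back(t,[352,229],0)
r=least_squares(f,[i0[0],i0[1],0],loss="soft_l1");P=r.x;print("P",P,r.cost)
im=t["image"].copy()
big=cv2.resize(im[140:300,250:450],None,fx=4,fy=4,interpolation=cv2.INTER_CUBIC)
def dr(p,col):
    q=((proj(t,ins(P,p))+.5-[250,140])*4).astype(int);return q
cv2.polylines(big,[dr([[-100,-136,30],[100,-136,30],[100,136,30],[-100,136,30]],0)],True,(0,255,0),1)
for q in dr([[0,172,125],[0,-172,94]],0):cv2.circle(big,tuple(int(v) for v in q),4,(0,0,255),1)
cv2.imwrite("pics/fit.png",big[:600])
for k,z in(("knob",100),("slot",74)):
    print(k,back(t,finder.place_of(k,t)[0]["pixel"],z).round(1))
print("cup",back(t,finder.place_of("cup",t)[0]["pixel"],0).round(1))
E
```

```text
[156.2 308.3] [308.5 308.1] 19 20 288
stud [([428.6, 223.1], 0.88)] [[525.9, -347.7, 94.0]]
pivot [([287.1, 231.0], 0.74)] [[503.1, -5.4, 74.0]]
insert [([351.7, 226.5], 0.56), ([356.1, 246.3], 0.39)] [[530.7, -176.8, 0.0], [478.0, -187.8, 0.0]]
stud [([293.4, 117.4], 0.87)] [[535.7, -352.4, 94.0]]
pivot [([281.3, 205.0], 0.91), ([306.3, 164.7], 0.42)] [[505.3, -7.0, 74.0], [470.5, -171.3, 74.0]]
insert [([286.4, 181.9], 0.69), ([295.4, 116.2], 0.53), ([268.7, 181.3], 0.4)] [[522.2, -180.1, -0.0], [551.7, -505.7, 0.0], [569.5, -172.6, -0.0]]
P [ 5.22850570e+02 -1.74938812e+02  7.02386798e-02] 166.05359386843486
knob [ 574.5 -144.   100. ]
slot [ 658.3 -311.4   74. ]
cup [ 689.3 -125.1    0. ]
```

View pics/fit.png

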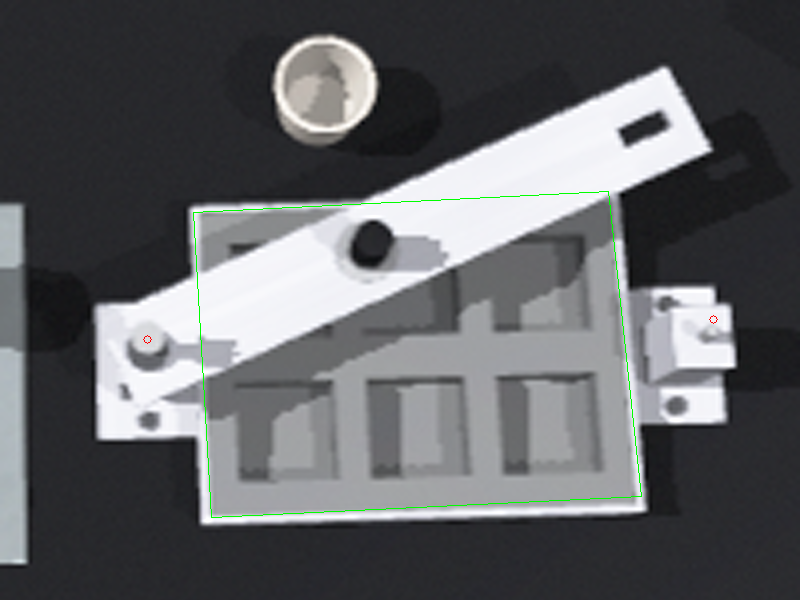

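```bash
python3 - <<'E'
from h import *
t=camera("top");s=camera("side")
pk=[([-100,-136,30],(646,511)),([100,-136,30],(617,191)),([100,136,30],(191,208)),([-100,136,30],(203,523)),([0,172,125],(149,333)),([0,-172,94],(712,323))]
L=np.array([p[0] for p in pk]);U=np.array([p[1] for p in pk])/4+[250,140]-.375
f=lambda P:(proj(t,ins(P,L))-U).ravel()
r=least_squares(f,[522,-175,.03]);P=r.x;print(P.round(3).tolist(),f(P).reshape(-1,2).round(1).tolist())
kn=back(t,np.array([374,236])/4+[250,140]-.375,119);sl=back(t,np.array([643,127])/4+[250,140]-.375,80)
pv=ins(P,[0,172,74])[0];print("pivot",pv,"knob",kn,"slot",sl)
for q in(kn,sl):
    d=q-pv;print(np.hypot(d[0],d[1]),np.arctan2(d[0],-d[1])-0+P[2]*1)
np.save("P.npy",P)
out=[]
for c,n,x0,y0,w,h,k in((s,"s",180,100,170,150,4),(t,"t",110,180,160,120,5)):
    im=cv2.resize(c["image"][y0:y0+h,x0:x0+w],None,fx=k,fy=k,interpolation=cv2.INTER_CUBIC)
    D=lambda p:((proj(c,p)-[x0,y0]+.5)*k).astype(int)
    if n=="s":
        cv2.polylines(im,[D(ins(P,[[-100,-136,30],[100,-136,30],[100,136,30],[-100,136,30]]))],True,(0,255,0),1)
        for q in D(ins(P,[[0,172,125],[0,-172,94]])):cv2.circle(im,tuple(map(int,q)),4,(0,0,255),1)
    else:
        for d in finder.silhouettes("tin0_mid",c):print(d["bbox"],round(d["confidence"],2))
    cv2.imwrite(f"pics/crop_{n}.png",im)
E
```

```text
[521.179, -175.325, 0.053] [[-1.8, -2.1], [-1.4, 1.4], [1.3, 0.7], [1.5, -1.6], [-0.3, 0.9], [0.6, 1.0]]
pivot [512.06683304  -3.56694863  74.        ] knob [ 576.98607802 -138.01841549  119.        ] slot [ 660.24291874 -312.90828273   80.        ]
149.30406996981768 0.5028316352314868
342.99885328660156 0.4997128981909169
[224.4, 199.7, 246.6, 228.1] 0.28
```

View pics/crop_s.png

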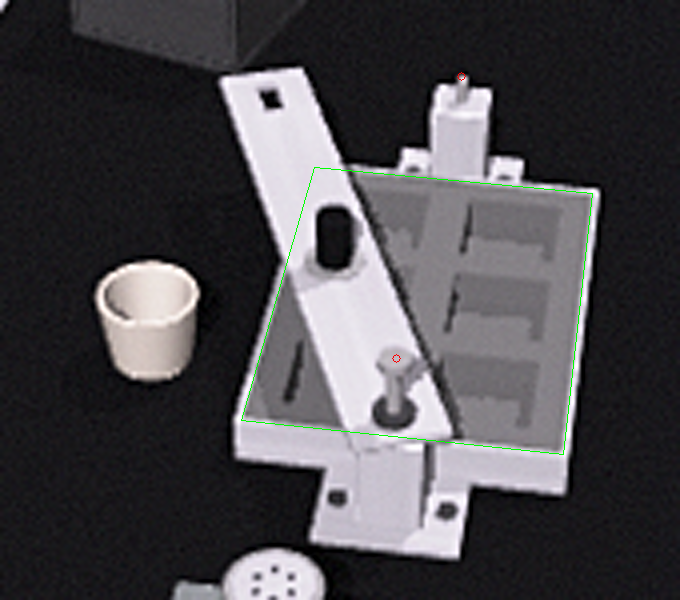

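View pics/crop_t.png

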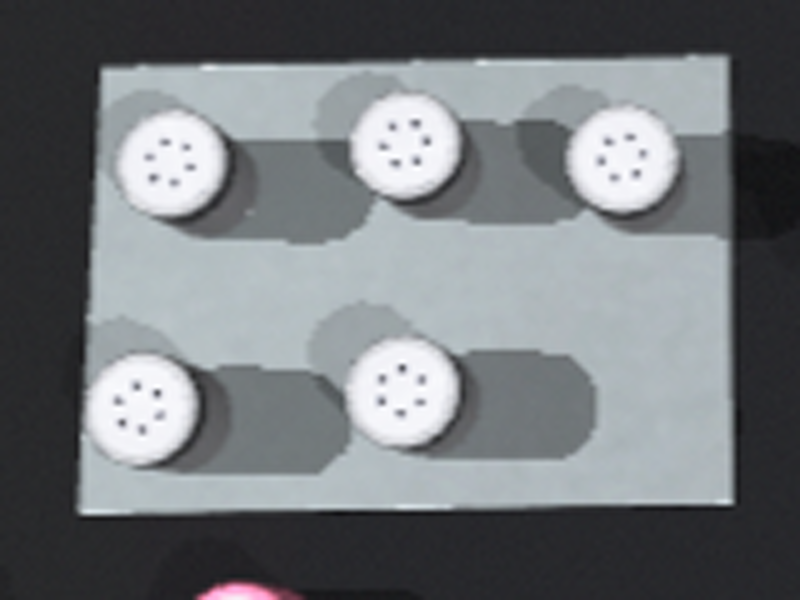

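Request:
play_rows(motion=[1,0.75,-0.65,0,-0.9,1,0.75,-0.65,0,-0.9,1,0.75,-0.65,0,-0.9,1,0.75,-0.65,0,-0.9,1,0.75,-0.65,0,-0.9,1,0.75,-0.65,0,-0.9,1,0.75,-0.65,0,-0.9,1,0.75,-0.65,0,-0.9])

```text
time_s: 3.3
ee_pos: [505.0, 320.7, 205.2]
tool_rot: [179.9, -0.0, 117.5]
ft_force: [1.2, 0.9, 0.0]
opening: 0.997
gripper_force: 0.0
```

```bash
sed -i 's/>185)&(h\[...,1\]<35/>220)\&(h[...,1]<40/' h.py; python3 - <<'E'
from h import *
t=camera("top")
for l in lids(t):print(*l)
print([monitor.get_obs()[k] for k in("time_s","ee_pos","tool_rot","joint_pos")])
E
```

```text
[190.5 208.4] [557.4 239.9] 21 20 320
[143.7 212.1] [545.6 358. ] 20 21 313
[423.6 221.3] [ 535.5 -345. ] 20 20 294
[189.8 257.9] [432.4 233.9] 22 21 346
[137.6 261.2] [421.4 363.1] 20 22 341
[156.3 308.2] [308.9 307.8] 20 19 295
[3.35, array([512.42861829, 311.36260101, 205.29708159]), array([179.8133981 ,   0.40578338, 116.66589155]), array([-49.53516126,  12.17859016,  18.03100066,  91.46936244,
        -3.41310032,  76.80699584,  -4.44728828])]
```

Request:
play_rows(motion=[0.5,0.15,-0.96,0,0,0.5,0.15,-0.96,0,0,0.5,0.15,-0.96,0,0,0.5,0.15,-0.96,0,0,0.5,0.15,-0.96,0,0,0.5,0.15,-0.96,0,0,0.5,0.15,-0.96,0,0,0.5,0.15,-0.96,0,0])

```text
time_s: 4.35
ee_pos: [575.9, -140.2, 205.2]
tool_rot: [179.9, 0.0, 117.8]
ft_force: [1.5, -0.4, -0.2]
opening: 0.498
gripper_force: 0.0
```

Request:
play_rows(motion=[0.5,0,0,0,0,0.5,0,0,-0.5,0,0.5,0,0,-0.5,0,0.5,0,0,0,0])

```text
time_s: 4.85
ee_pos: [573.9, -136.9, 142.6]
tool_rot: [-179.8, -0.2, 117.8]
ft_force: [0.7, 0.0, -0.1]
opening: 0.502
gripper_force: 0.0
```

```bash
python3 - <<'E'
from h import *
t=camera("top");s=camera("side")
for l in lids(t):print(*l)
o=monitor.get_obs();print([o[k] for k in("time_s","ee_pos","tool_rot","opening","ft_force")])
cv2.imwrite("pics/k1.png",cv2.resize(s["image"][80:240,180:380],None,fx=3.5,fy=3.5))
E
```

```text
[143. 208.] [556.4 360.7] 24 29 430
[234.  211.2] [552.4 129.4] 21 21 343
[137.6 261. ] [421.9 363.1] 20 21 321
[156.1 308.4] [308.4 308.3] 19 20 293
[4.95, array([ 576.12390085, -138.05110319,  145.64363419]), array([1.79958543e+02, 1.05020581e-02, 1.17799721e+02]), 0.5024555361526049, array([-0.16256023, -0.547149  ,  1.50991097])]
```

View pics/k1.png

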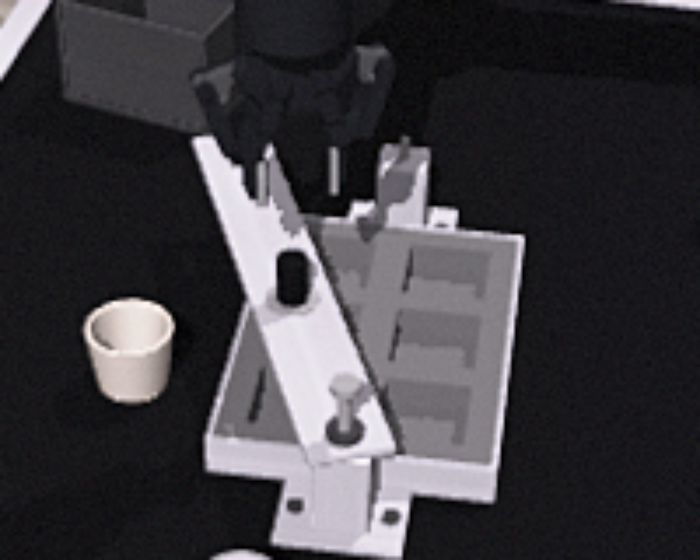

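```bash
python3 - <<'E'
from h import *
s=camera("side");t=camera("top")
for p in([576,-138,145],[576,-138,151],[577,-138,119],[577,-138,81],[577,-138,100]):print(p,((proj(s,[p])[0]-[180,80])*3.5).round())
d=[finder.place_of("knob",c) for c in(s,t)]
for e,c in zip(d,(s,t)):print([(q["pixel"],q["confidence"],back(c,q["pixel"],100).round(1)) for q in e])
E
```

```text
[576, -138, 145] [292. 226.]
[576, -138, 151] [292. 219.]
[577, -138, 119] [291. 255.]
[577, -138, 81] [291. 298.]
[577, -138, 100] [291. 277.]
[([260.0, 160.1], 0.67, array([ 583.9, -132.1,  100. ]))]
[]
```

Request:
play_rows(motion=[0.5,0,0,-0.3,0,0.5,0,0,-0.3,0,0.5,0,0,-0.3,0,0.5,0,0,0,0,0.5,0,0,0,0])

```text
time_s: 5.78
ee_pos: [575.8, -139.0, 90.9]
tool_rot: [180.0, 0.0, 117.7]
ft_force: [0.3, 0.2, 0.6]
opening: 0.499
gripper_force: 0.0
```

```bash
python3 - <<'E'
from h import *
s=camera("side")
o=monitor.get_obs();print([o[k] for k in("time_s","ee_pos","tool_rot","opening","ft_force")])
cv2.imwrite("pics/k2.png",cv2.resize(s["image"][80:240,180:380],None,fx=3.5,fy=3.5))
E
```

```text
[5.825, array([ 576.10243877, -139.08631304,   91.29651161]), array([1.79960065e+02, 3.75631501e-02, 1.17723210e+02]), 0.49984590185706324, array([-0.19607157,  0.04933004, -0.52791809])]
```

View pics/k2.png

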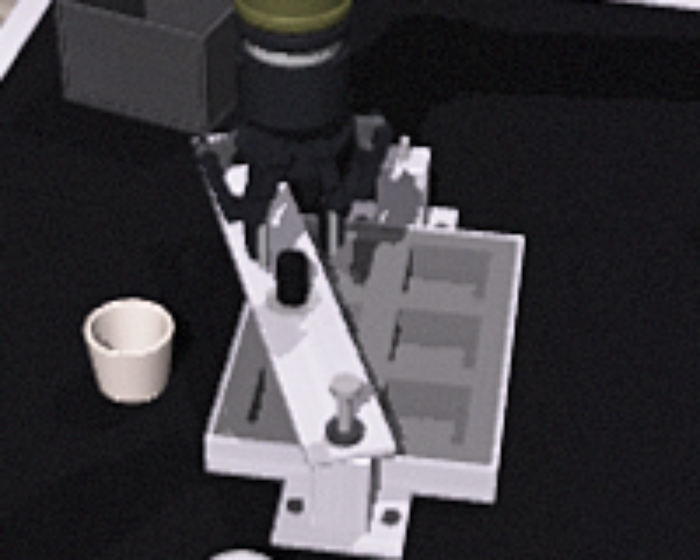

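Request:
play_rows(motion=[0.0,0,0,0,0,0.0,0,0,0,0,0,0,0,0,0,0,0,0,0,0])

```text
time_s: 6.32
ee_pos: [575.7, -138.8, 90.9]
tool_rot: [180.0, 0.0, 117.7]
ft_force: [0.3, 0.1, 0.3]
opening: 0.002
gripper_force: 0.0
```

```bash
python3 - <<'E'
from h import *
s=camera("side")
o=monitor.get_obs();print([o[k] for k in("time_s","ee_pos","tool_rot","opening","ft_force")])
cv2.imwrite("pics/k3.png",cv2.resize(s["image"][80:240,180:380],None,fx=3.5,fy=3.5))
E
```

```text
[6.375, array([ 575.69386941, -138.83253804,   90.90631417]), array([1.79990243e+02, 4.97284080e-03, 1.17734592e+02]), 0.00011939373049305667, array([ 0.58593482, -0.03805584,  0.28144546])]
```

View pics/k3.png

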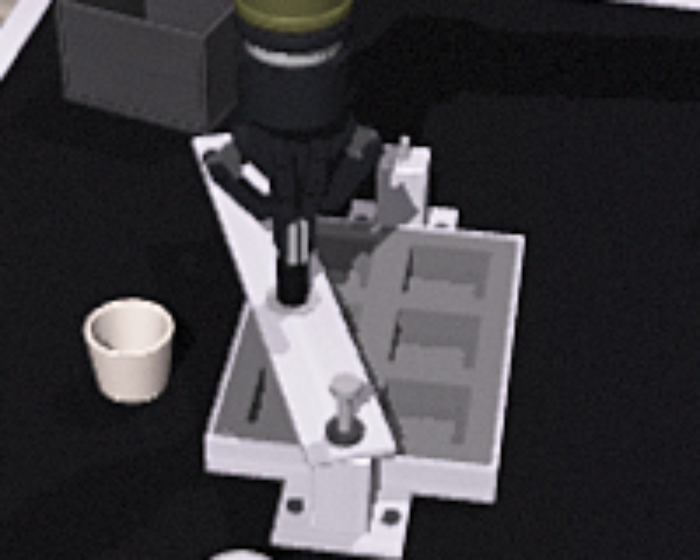

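```bash
python3 - <<'E'
from h import *
s=camera("side");t=camera("top")
a=cv2.resize(s["image"][110:190,220:300],(400,400),interpolation=cv2.INTER_CUBIC)
b=cv2.resize(t["image"][150:250,290:390],(400,400),interpolation=cv2.INTER_CUBIC)
for im,c,o,k in((a,s,(220,110),5),(b,t,(290,150),4)):
    for p,col in(([576,-139,91],(0,255,0)),([576,-139,119],(0,0,255)),([576,-139,164],(255,128,0))):
        q=(proj(c,[p])[0]-o+.5)*k;cv2.circle(im,(int(q[0]),int(q[1])),3,col,-1)
cv2.imwrite("pics/k4.png",np.hstack([a,b]))
E
```

```text
(no output)
```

View pics/k4.png

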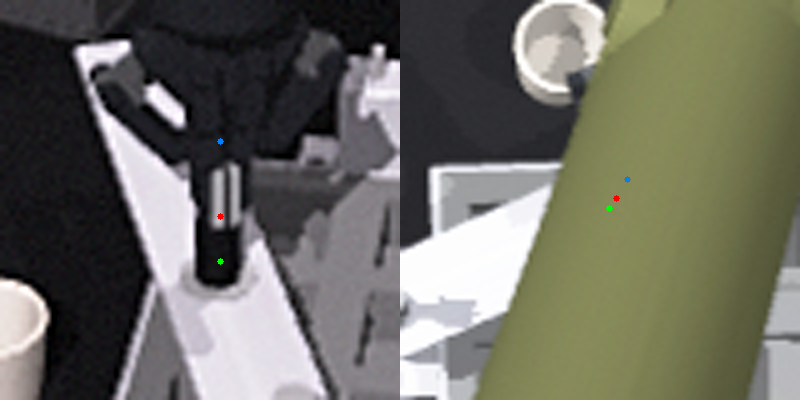

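Request:
play_rows(motion=[0.0,0,0,-0.05,0,0.0,0,0,0,0,0,0,0,-0.05,0,0,0,0,0,0])

```text
time_s: 6.98
ee_pos: [576.2, -139.4, 85.3]
tool_rot: [179.9, 0.1, 117.7]
ft_force: [-0.2, -1.9, 5.4]
opening: -0.002
gripper_force: 2.2
```

Request:
play_rows(motion=[0.5,0,0,0.1,0,0.5,0,0,0,0,0.5,0,0,-0.15,0,0.5,0,0,-0.1,0,0.5,0,0,0,0,0.15,0,0,0,0,0.15,0,0,0,0,0.15,0,0,0,0])

```text
time_s: 7.98
ee_pos: [575.7, -138.9, 76.0]
tool_rot: [180.0, 0.0, 117.7]
ft_force: [-0.1, -0.3, -0.6]
opening: 0.246
gripper_force: 58.7
```

Request:
play_rows(motion=[0.5,0,0,0,0,0.5,0,0,0,0,0.5,0,0,-0.1,0,0.5,0,0,-0.07,0,0.5,0,0,0,0])

```text
time_s: 8.6
ee_pos: [575.1, -138.8, 64.9]
tool_rot: [-179.9, -0.0, 117.7]
ft_force: [0.3, 0.1, 0.3]
opening: 0.502
gripper_force: 0.0
```

```bash
python3 - <<'E'
from h import *
s=camera("side");t=camera("top")
a=cv2.resize(s["image"][100:200,200:300],(500,500),interpolation=cv2.INTER_CUBIC)
for im,c,o,k in((a,s,(200,100),5),):
    for p,col in(([576,-139,81],(0,255,0)),([576,-139,119],(0,0,255))):
        q=(proj(c,[p])[0]-o+.5)*k;cv2.circle(im,(int(q[0]),int(q[1])),3,col,-1)
cv2.imwrite("pics/k5.png",a)
print(monitor.get_obs()["ft_force"],monitor.get_obs()["ee_pos"])
E
```

```text
[-0.09787744 -0.46361326  0.45046383] [ 575.5983246  -138.9244666    65.52981146]
```

View pics/k5.png

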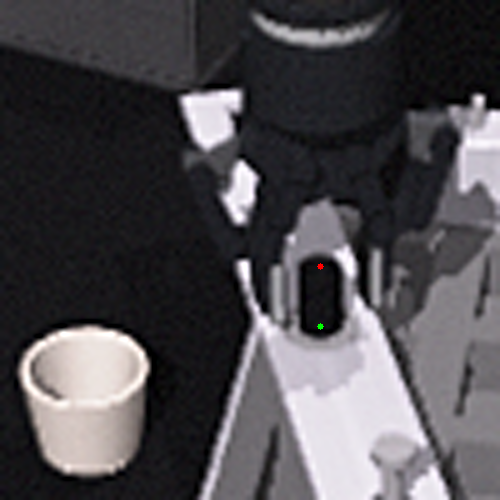

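```bash
python3 - <<'E'
import numpy as np
def arc(a,b,n):
    p=np.linspace(a,b,n+1);d=np.c_[np.diff(np.sin(p)),-np.diff(np.cos(p))]*150/60
    print((b-a)/n/.12, d.round(2).tolist())
arc(.45,1.77,12)
E
```

```text
0.9166666666666667 [[0.24, 0.13], [0.22, 0.16], [0.21, 0.18], [0.18, 0.2], [0.16, 0.22], [0.14, 0.24], [0.11, 0.25], [0.08, 0.26], [0.05, 0.27], [0.02, 0.27], [-0.01, 0.27], [-0.04, 0.27]]
```

Request:
play_rows(motion=[0.4,0.24,0.13,0,0.92,0.4,0.22,0.16,0,0.92,0.4,0.21,0.18,0,0.92,0.4,0.18,0.2,0,0.92,0.4,0.16,0.22,0,0.92,0.4,0.14,0.24,0,0.92])

```text
time_s: 9.45
ee_pos: [645.1, -71.2, 65.7]
tool_rot: [-180.0, 0.0, 155.9]
ft_force: [-0.9, 0.2, -0.3]
opening: 0.394
gripper_force: 0.2
```

Request:
play_rows(motion=[0.4,0.11,0.25,0,0.92,0.4,0.08,0.26,0,0.92,0.4,0.05,0.27,0,0.92,0.4,0.02,0.27,0,0.92,0.4,-0.01,0.27,0,0.92,0.4,-0.04,0.27,0,0.92,0.4,0,0,0,0,0.6,0,0,0,0])

```text
time_s: 10.45
ee_pos: [657.4, 23.4, 65.7]
tool_rot: [-180.0, 0.0, -166.5]
ft_force: [0.0, -0.6, 0.3]
opening: 0.593
gripper_force: 0.0
```

Request:
play_rows(motion=[1,0,0,0.7,0,1,0,0,0.8,0,1,-0.2,0.5,0.8,0,1,-0.3,0.9,0,0,1,-0.3,0.9,0,0,1,0,0,0,0])

```text
time_s: 11.2
ee_pos: [607.3, 168.6, 203.6]
tool_rot: [179.8, -0.0, -165.9]
ft_force: [0.1, -1.2, 0.3]
opening: 1.0
gripper_force: 0.0
```

```bash
python3 - <<'E'
from h import *
t=camera("top")
for l in lids(t):print(*l)
o=monitor.get_obs();print([o[k] for k in("time_s","ee_pos","tool_rot","opening","ft_force")])
cv2.imwrite("pics/a1.png",t["image"])
E
```

```text
[234.  211.2] [552.4 129.4] 21 21 343
[11.25, array([608.61033647, 164.29996606, 203.63570699]), array([ 1.79978603e+02, -1.96722681e-03, -1.66202846e+02]), 1.0028933651577427, array([ 0.5016228 , -1.49624227,  0.81749514])]
```

View pics/a1.png

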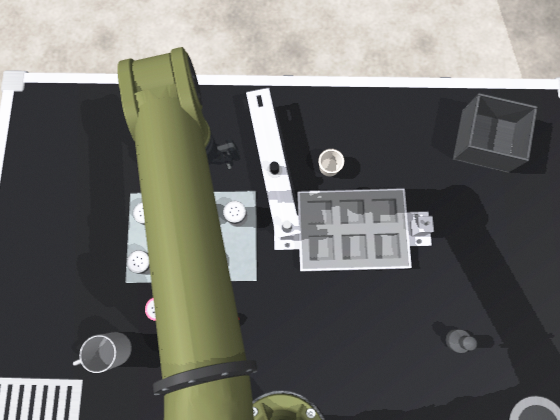

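Request:
play_rows(motion=[1,-0.12,-0.08,0,-1,1,-0.12,-0.08,0,-1,1,-0.12,-0.08,0,-1,1,-0.12,-0.08,0,-1,1,-0.12,-0.08,0,-1,1,-0.12,-0.08,0,-1,1,-0.12,-0.08,0,-1,1,-0.1,-0.03,0,-1])

```text
time_s: 12.25
ee_pos: [553.4, 123.4, 203.7]
tool_rot: [-180.0, 0.1, 138.1]
ft_force: [-0.1, 0.4, -0.3]
opening: 0.999
gripper_force: 0.0
```

Request:
play_rows(motion=[1,0,0,-0.3,-1,1,0,0,-0.3,-1,1,0,0,-0.3,-1,1,0,0,-0.3,-1,1,0,0,-0.3,-1,1,0,0,0,-1,1,0,0,0,-0.7,1,0,0,0,0])

```text
time_s: 13.25
ee_pos: [553.5, 124.4, 113.7]
tool_rot: [180.0, 0.1, 92.4]
ft_force: [-0.0, -0.5, 0.1]
opening: 1.0
gripper_force: 0.0
```

```bash
python3 - <<'E'
from h import *
o=monitor.get_obs();print([o[k] for k in("time_s","ee_pos","tool_rot","opening","joint_pos")])
s=camera("side")
a=cv2.resize(s["image"][160:280,190:310],(600,600),interpolation=cv2.INTER_CUBIC)
for p,col in(([552.4,129.4,66],(0,255,0)),(o["ee_pos"],(0,0,255)),(o["ee_pos"]+[0,0,30],(0,255,255))):
    q=(proj(s,[p])[0]-[190,160]+.5)*5;cv2.circle(a,(int(q[0]),int(q[1])),3,col,-1)
cv2.imwrite("pics/t1.png",a)
E
```

```text
[13.25, array([553.52380883, 124.3596791 , 113.68609432]), array([1.79979950e+02, 6.55099208e-02, 9.23790966e+01]), 0.9998829664015844, array([-36.53205325,  12.3849231 ,  23.97970354, 102.57210941,
        -5.39357036,  66.16944679,  -8.48633377])]
```

View pics/t1.png

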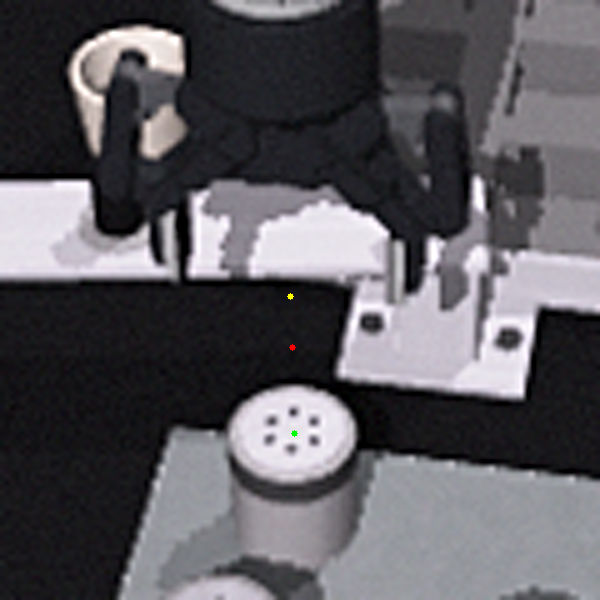

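Request:
play_rows(motion=[1,-0.02,0.08,-0.45,0,1,0,0,-0.45,0,1,0,0,-0.45,0,1,0,0,-0.45,0,1,0,0,0,0,0.5,0,0,0,0,0.5,0,0,0,0,0.5,0,0,0,0])

```text
time_s: 14.3
ee_pos: [553.4, 132.0, 7.6]
tool_rot: [179.8, -0.1, 92.6]
ft_force: [0.9, -0.9, 6.2]
opening: 0.638
gripper_force: 63.9
```

Request:
play_rows(motion=[0.5,0,0,0.8,0,0.5,0,0,0.9,0,0.5,0,0,0.8,0,0.5,0,-0.3,0,0,0.5,0.05,-0.6,0,0,0.5,0.05,-0.9,0,0,0.5,0.05,-0.9,0,0,0.5,0.05,-0.9,0,0])

```text
time_s: 15.3
ee_pos: [562.0, -86.5, 153.9]
tool_rot: [-179.8, -0.0, 92.5]
ft_force: [1.0, 0.0, -2.6]
opening: 0.637
gripper_force: 64.7
```

Request:
play_rows(motion=[0.5,0.05,-0.9,0,0,0.5,0.05,-0.9,0,0,0.5,0.02,-0.9,0,0,0.5,0,-0.13,0,0,0.5,0,0,0,0,0.5,0,0,0,0])

```text
time_s: 16.05
ee_pos: [570.9, -251.8, 154.7]
tool_rot: [-179.9, -0.1, 92.7]
ft_force: [0.3, 0.1, -2.6]
opening: 0.635
gripper_force: 64.7
```

```bash
python3 - <<'E'
from h import *
s=camera("side");o=monitor.get_obs();print(o["ee_pos"])
for d in finder.silhouettes("tin0_mid",s)[:6]:print(np.round(d["bbox"],1),round(d["confidence"],2))
for d in finder.place_of("tin0_mid",s)[:6]:print(np.round(d["pixel"],1),round(d["confidence"],2),back(s,d["pixel"],151+31).round(1))
for y in(-252,-256):
    a=np.linspace(0,6.28,60);p=[[571+28*np.cos(v),y+28*np.sin(v),z] for v in a for z in(151,213)]
    q=proj(s,p);print(y,q.min(0).round(1),q.max(0).round(1))
E
```

```text
[ 571.10462189 -251.717446    154.99447971]
[129.8 207.8] 0.59 [781.9 179.9 182. ]
[265.9 200.1] 0.26 [519.5 100.9 182. ]
-252 [263.7  91.2] [285.8 123.8]
-256 [264.   90.4] [286.1 122.9]
```

Request:
play_rows(motion=[0.5,0,-0.05,-0.6,0,0.5,0,0,-0.7,0,0.5,0,0,-0.5,0,0.5,0,0,-0.2,0,0.5,0,0,-0.15,0,0.5,0,0,0,0])

```text
time_s: 16.95
ee_pos: [571.3, -257.0, 27.1]
tool_rot: [180.0, 0.0, 92.6]
ft_force: [-0.8, 0.2, -1.2]
opening: 0.643
gripper_force: 64.7
```

Request:
play_rows(motion=[0.5,0,0.03,-0.1,0,0.5,0,0,-0.1,0,0.5,0,0,-0.05,0,0.5,0,0,0,0])

```text
time_s: 17.45
ee_pos: [570.7, -255.2, 11.4]
tool_rot: [-180.0, -0.0, 92.6]
ft_force: [-0.1, -0.1, -2.6]
opening: 0.638
gripper_force: 64.7
```

Request:
play_rows(motion=[0.5,0,0,-0.05,0,0.5,0,0,0,0,0.9,0,0,0,0,0.9,0,0,0,0,1,0,0,0.5,0,1,0,0,0.9,0,1,0,0,1,0,1,0,0,0,0])

```text
time_s: 18.45
ee_pos: [574.2, -257.3, 158.5]
tool_rot: [179.4, 0.2, 92.5]
ft_force: [0.4, 0.5, -0.1]
opening: 1.004
gripper_force: 0.0
```

```bash
python3 - <<'E'
from h import *
o=monitor.get_obs();print([o[k] for k in("time_s","ee_pos","tool_rot","opening","ft_force")])
t=camera("top")
for l in lids(t):print(*l)
s=camera("side")
h=cv2.cvtColor(s["image"],cv2.COLOR_BGR2HSV)
q=proj(s,ins(np.load("P.npy"),[[46,-84,68]]))[0];print("expected lid px",q)
np.set_printoptions(linewidth=250)
u,v=q.astype(int);print(h[v-10:v+11:2,u-14:u+15:2,2])
E
```

```text
[18.45, array([ 574.16950642, -257.29423856,  158.51024055]), array([179.41991309,   0.20967963,  92.54910669]), 1.0040111145448876, array([ 0.3725173 ,  0.47466819, -0.07437268])]
[386.5 206. ] [ 572.9 -254.1] 19 21 272
[190.4 208.4] [557.5 240.2] 20 18 282
[143.5 212.2] [545.4 358.5] 20 21 333
[189.8 257.9] [432.3 234. ] 22 21 360
[137.5 261.1] [421.6 363.3] 20 19 304
[156.2 308.3] [308.5 308.2] 19 20 289
expected lid px [274.28700326 142.75591247]
[[ 28  25  28  24  27  23  19  21  28  27  25  28  23   5 225]
 [ 27  23  36  25  24  25  26  23  26  25  20  28  28   4 225]
 [ 26  27  24  26  21  14   0   2   0   4  24   0   0   0 228]
 [ 24  23  21   9 110 203 243 242 242 222 182 243 241 231 209]
 [ 88  48   0 192 238 226 218 158 237 210 235 211 226 238 206]
 [167 182 190 215 232 232 231 236 239 213 237 234 185 211 216]
 [130 136 115 210 237 229 230 190 237 199 236 232 182  89 173]
 [132 134  84 129 203 228 238 238 237 237 226 184  48  73 138]
 [139 134 112  44  84 149 194 209 207 177 122  46  32  90 137]
 [135 140  87  66  56  57  53  49  53  50  53  46  64  75 139]
 [134 121  62 131 129  65  56  55  53  54  90 107  81  79 136]]
```

Request:
play_rows(motion=[1,-0.02,0.6,0,0,1,-0.03,0.9,0,0,1,-0.03,0.95,0,0,1,-0.03,0.95,0,0,1,-0.03,0.95,0,0,1,-0.03,0.95,0,0,1,-0.03,0.95,0,0,1,-0.03,0.95,0,0])

```text
time_s: 19.55
ee_pos: [555.5, 178.3, 150.5]
tool_rot: [-179.8, 0.1, 92.6]
ft_force: [0.9, 0.0, 0.8]
opening: 0.998
gripper_force: 0.0
```

Request:
play_rows(motion=[1,0,0.9,0,0,1,0,0.16,-0.5,0,1,0,0,-0.7,0,1,0,0,-0.6,0,1,0,0,0,0,1,0,0,0,0])

```text
time_s: 20.3
ee_pos: [557.3, 240.3, 45.0]
tool_rot: [180.0, 0.0, 92.6]
ft_force: [0.4, 0.4, 1.0]
opening: 0.998
gripper_force: 0.0
```

Request:
play_rows(motion=[1,0,0,-0.4,0,1,0,0,-0.23,0,1,0,0,0,0,0.5,0,0,0,0,0.5,0,0,0,0,0.5,0,0,0,0,0.5,0,0,0.8,0,0.5,0,0,0.9,0])

```text
time_s: 21.3
ee_pos: [555.8, 239.8, 108.7]
tool_rot: [-179.8, 0.1, 92.6]
ft_force: [1.3, 0.8, -0.9]
opening: 0.638
gripper_force: 63.9
```

Request:
play_rows(motion=[0.5,0,-0.3,0.8,0,0.5,0.02,-0.8,0,0,0.5,0.02,-0.95,0,0,0.5,0.02,-0.95,0,0,0.5,0.02,-0.95,0,0,0.5,0.02,-0.95,0,0,0.5,0.02,-0.95,0,0,0.5,0.03,-0.9,0,0])

```text
time_s: 22.3
ee_pos: [565.5, -166.5, 156.7]
tool_rot: [-180.0, -0.0, 92.6]
ft_force: [0.8, -0.1, -1.9]
opening: 0.639
gripper_force: 63.9
```

Request:
play_rows(motion=[0.5,0,-0.13,0,0,0.5,0,0,-0.6,0,0.5,0,0,-0.7,0,0.5,0,0,-0.5,0,0.5,0,0,-0.2,0,0.5,0,0,0,0,0.5,0,0,0,0])

```text
time_s: 23.18
ee_pos: [567.3, -172.6, 38.3]
tool_rot: [179.9, 0.0, 92.6]
ft_force: [-1.0, 0.1, -1.2]
opening: 0.638
gripper_force: 63.9
```

Request:
play_rows(motion=[0.5,0,0,-0.2,0,0.5,0,0,-0.2,0,0.5,0,0,-0.1,0,0.5,0,0,0,0,0.9,0,0,0,0,0.9,0,0,0,0,1,0,0,0.5,0,1,0,0,0.9,0])

```text
time_s: 24.18
ee_pos: [564.0, -171.7, 89.0]
tool_rot: [-179.7, -0.0, 92.6]
ft_force: [1.5, 0.4, 0.4]
opening: 1.001
gripper_force: 0.0
```

```bash
python3 - <<'E'
from h import *
o=monitor.get_obs();print([o[k] for k in("time_s","ee_pos","tool_rot","opening","ft_force")])
t=camera("top")
for l in lids(t):print(*l)
E
```

```text
[24.175, array([ 563.98760418, -171.70959613,   89.02454617]), array([-1.79675473e+02, -3.03807892e-02,  9.25770009e+01]), 1.0008726359068887, array([1.52295477, 0.37896885, 0.43986659])]
[143.4 211.9] [546.1 358.9] 20 21 321
[189.8 257.9] [432.3 234. ] 22 21 361
[137.6 261.1] [421.6 363.1] 20 20 306
[156.2 308.4] [308.4 308.2] 19 20 290
```

Request:
play_rows(motion=[1,0,0,0.95,0,1,-0.03,0.9,0.1,0,1,-0.04,0.95,0,0,1,-0.04,0.95,0,0,1,-0.04,0.95,0,0,1,-0.04,0.95,0,0,1,-0.04,0.95,0,0,1,-0.04,0.95,0,0])

```text
time_s: 25.22
ee_pos: [549.6, 225.4, 153.3]
tool_rot: [180.0, -0.0, 92.6]
ft_force: [0.4, -0.3, -0.3]
opening: 1.001
gripper_force: 0.0
```

Request:
play_rows(motion=[1,-0.04,0.95,0,0,1,-0.04,0.95,0,0,1,0,0.36,-0.5,0,1,0,0,-0.7,0,1,0,0,-0.6,0,1,0,0,0,0,1,0,0,0,0])

```text
time_s: 26.1
ee_pos: [546.0, 359.5, 47.0]
tool_rot: [179.9, -0.0, 92.6]
ft_force: [-0.6, -0.0, 0.1]
opening: 1.005
gripper_force: 0.0
```

Request:
play_rows(motion=[1,0,0,-0.4,0,1,0,0,-0.27,0,1,0,0,0,0,0.5,0,0,0,0,0.5,0,0,0,0,0.5,0,0,0,0,0.5,0,0,0.8,0,0.5,0,0,0.9,0])

```text
time_s: 27.1
ee_pos: [543.8, 358.3, 107.2]
tool_rot: [-179.8, 0.1, 92.6]
ft_force: [0.1, 1.2, -1.8]
opening: 0.641
gripper_force: 64.0
```

Request:
play_rows(motion=[0.5,0,-0.3,0.8,0,0.5,0.03,-0.8,0,0,0.5,0.04,-0.95,0,0,0.5,0.04,-0.95,0,0,0.5,0.04,-0.95,0,0,0.5,0.04,-0.95,0,0,0.5,0.04,-0.95,0,0,0.5,0.04,-0.95,0,0])

```text
time_s: 28.1
ee_pos: [560.7, -50.5, 155.5]
tool_rot: [-180.0, -0.0, 92.6]
ft_force: [-0.2, 0.3, -1.5]
opening: 0.639
gripper_force: 64.0
```

Request:
play_rows(motion=[0.5,0,-0.67,0,0,0.5,0,0,-0.6,0,0.5,0,0,-0.7,0,0.5,0,0,-0.5,0,0.5,0,0,-0.2,0,0.5,0,0,0,0,0.5,0,0,0,0])

```text
time_s: 28.98
ee_pos: [562.5, -89.2, 37.1]
tool_rot: [179.9, 0.0, 92.6]
ft_force: [-0.5, -0.1, -2.4]
opening: 0.64
gripper_force: 64.0
```

Request:
play_rows(motion=[0.5,0,0,-0.2,0,0.5,0,0,-0.17,0,0.5,0,0,-0.1,0,0.5,0,0,0,0,0.9,0,0,0,0,0.9,0,0,0,0,1,0,0,0.5,0,1,0,0,0.9,0])

```text
time_s: 29.98
ee_pos: [559.3, -88.7, 90.0]
tool_rot: [-179.7, 0.0, 92.6]
ft_force: [0.6, -0.3, 0.7]
opening: 1.002
gripper_force: 0.0
```

Request:
play_rows(motion=[1,0,0,0.95,0,1,-0.2,0.8,0.1,0,1,-0.36,0.9,0,0,1,-0.36,0.9,0,0,1,-0.36,0.9,0,0,1,-0.36,0.9,0,0,1,-0.36,0.9,0,0,1,0,0,0,0])

```text
time_s: 30.98
ee_pos: [438.6, 234.0, 154.0]
tool_rot: [-179.9, -0.1, 93.1]
ft_force: [0.2, -1.3, -0.9]
opening: 1.002
gripper_force: 0.0
```

```bash
python3 - <<'E'
from h import *
o=monitor.get_obs();print([o[k] for k in("time_s","ee_pos","tool_rot","opening","joint_pos")])
t=camera("top");s=camera("side")
for l in lids(t):print(*l)
cv2.imwrite("pics/v.png",np.hstack([cv2.resize(s["image"][90:250,180:350],(400,376)),cv2.resize(t["image"][170:290,250:450],(400,240)) if 0 else cv2.resize(t["image"][120:300,260:450],(400,376))]))
E
```

```text
[30.975, array([438.58053891, 234.04338198, 153.95856208]), array([-1.79943052e+02, -6.10608110e-02,  9.31041540e+01]), 1.002117257387144, array([-49.35951367,   1.30667151,  18.61757576, 108.92619915,
        -0.53005105,  69.85839693, -27.45956157])]
[388.2 207. ] [ 570.5 -258.3] 21 21 329
[354.4 208.4] [ 565.4 -173.6] 20 20 327
[321.3 209.7] [560.3 -90.6] 20 21 325
[424.4 222.1] [ 533.7 -347. ] 16 20 264
[189.8 257.8] [432.5 233.9] 22 21 344
```

View pics/v.png

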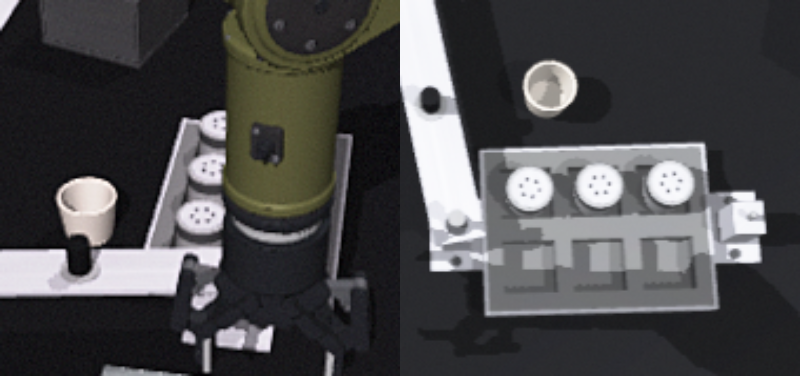

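Request:
play_rows(motion=[1,-0.15,0.05,-0.6,0,1,0,0,-0.7,0,1,0,0,-0.5,0,1,0,0,0,0,1,0,0,0,0])

```text
time_s: 31.7
ee_pos: [433.6, 231.4, 47.6]
tool_rot: [179.9, -0.0, 92.5]
ft_force: [0.4, 0.2, 0.3]
opening: 0.998
gripper_force: 0.0
```

Request:
play_rows(motion=[1,-0.02,0.04,-0.4,0,1,0,0,-0.28,0,1,0,0,0,0,0.5,0,0,0,0,0.5,0,0,0,0,0.5,0,0,0,0,0.5,0,0,0.8,0,0.5,0,0,0.9,0])

```text
time_s: 32.7
ee_pos: [429.7, 233.5, 107.6]
tool_rot: [-179.8, 0.1, 92.6]
ft_force: [0.3, 2.1, -1.8]
opening: 0.636
gripper_force: 64.5
```

Request:
play_rows(motion=[0.5,0.1,-0.3,0.8,0,0.5,0.1,-0.8,0,0,0.5,0.1,-0.95,0,0,0.5,0.1,-0.95,0,0,0.5,0.1,-0.95,0,0,0.5,0.1,-0.95,0,0,0.5,0.06,-0.95,0,0,0.5,0.05,-0.8,0,0])

```text
time_s: 33.7
ee_pos: [472.9, -166.8, 155.5]
tool_rot: [-180.0, -0.0, 92.5]
ft_force: [1.5, 0.9, -3.5]
opening: 0.635
gripper_force: 64.9
```

Request:
play_rows(motion=[0.5,0,-0.21,0,0,0.5,0,0,-0.6,0,0.5,0,0,-0.7,0,0.5,0,0,-0.5,0,0.5,0,0,-0.1,0,0.5,0,0,0,0,0.5,0,0,0,0])

```text
time_s: 34.58
ee_pos: [474.9, -177.3, 43.0]
tool_rot: [179.9, 0.0, 92.6]
ft_force: [-0.2, 0.1, -1.7]
opening: 0.635
gripper_force: 64.9
```

Request:
play_rows(motion=[0.5,0,0,-0.25,0,0.5,0,0,-0.2,0,0.5,0,0,-0.12,0,0.5,0,0,0,0,0.85,0,0,0,0,0.85,0,0,0,0,0.85,0,0,0.5,0,0.85,0,0,0.9,0])

```text
time_s: 35.58
ee_pos: [471.9, -176.8, 90.5]
tool_rot: [-179.7, 0.0, 92.6]
ft_force: [0.8, 1.4, 0.7]
opening: 0.848
gripper_force: 0.0
```

Request:
play_rows(motion=[1,0,0,0.9,0,1,-0.05,0.9,0.1,0,1,-0.05,0.95,0,0,1,-0.05,0.95,0,0,1,-0.05,0.95,0,0,1,-0.1,0.95,0,0,1,-0.1,0.95,0,0,1,-0.1,0.95,0,0])

```text
time_s: 36.58
ee_pos: [443.3, 220.6, 151.2]
tool_rot: [180.0, -0.0, 92.6]
ft_force: [-0.2, 0.6, 0.5]
opening: 1.0
gripper_force: 0.0
```

Request:
play_rows(motion=[1,-0.15,0.95,0,0,1,-0.15,0.95,0,0,1,-0.13,0.5,0,0,1,0,0,0,0,1,0,0,0,0])

```text
time_s: 37.2
ee_pos: [418.3, 361.5, 150.9]
tool_rot: [-180.0, 0.1, 92.5]
ft_force: [0.0, -0.6, 0.4]
opening: 1.001
gripper_force: 0.0
```

```bash
python3 - <<'E'
from h import *
o=monitor.get_obs();print([o[k] for k in("time_s","ee_pos","tool_rot","opening","joint_pos")])
t=camera("top")
for l in lids(t):print(*l)
E
```

```text
[37.2, array([418.30114649, 361.52822437, 150.94414618]), array([-1.79990840e+02,  7.90987383e-02,  9.25082478e+01]), 1.0008875535724113, array([-58.6442807 ,   8.52075797,  16.51229138, 101.8112563 ,
        -2.50870157,  70.08985561, -38.93902013])]
[388.3 206.7] [ 571.3 -258.6] 21 20 308
[354.4 208.1] [ 566.2 -173.6] 20 19 307
[321.4 209.5] [560.9 -90.6] 20 20 309
[424.4 222.1] [ 533.7 -347. ] 16 20 262
[357.2 244.4] [ 474.2 -179.4] 21 20 303
[137.7 261.1] [421.8 362.9] 20 21 326
[156.2 308.2] [308.7 308.2] 19 20 290
```

Request:
play_rows(motion=[1,0.06,0.02,-0.6,0,1,0,0,-0.7,0,1,0,0,-0.45,0,1,0,0,0,0,1,0,0,0,0])

```text
time_s: 37.88
ee_pos: [422.7, 363.8, 47.8]
tool_rot: [179.9, -0.1, 92.5]
ft_force: [0.3, 0.5, -0.1]
opening: 0.999
gripper_force: 0.0
```

Request:
play_rows(motion=[1,-0.01,-0.01,-0.4,0,1,0,0,-0.28,0,1,0,0,0,0,0.5,0,0,0,0,0.5,0,0,0,0,0.5,0,0,0,0,0.5,0,0,0.8,0,0.5,0,0,0.9,0])

```text
time_s: 38.88
ee_pos: [419.7, 362.2, 107.3]
tool_rot: [-179.9, 0.2, 92.6]
ft_force: [0.2, 0.7, -2.6]
opening: 0.638
gripper_force: 64.4
```

Request:
play_rows(motion=[0.5,0.1,-0.3,0.8,0,0.5,0.15,-0.8,0,0,0.5,0.15,-0.95,0,0,0.5,0.15,-0.95,0,0,0.5,0.1,-0.95,0,0,0.5,0.1,-0.95,0,0,0.5,0.1,-0.95,0,0,0.5,0.1,-0.95,0,0])

```text
time_s: 39.88
ee_pos: [477.3, -46.4, 155.4]
tool_rot: [-180.0, -0.0, 92.6]
ft_force: [1.7, 0.6, -2.8]
opening: 0.638
gripper_force: 64.4
```

Request:
play_rows(motion=[0.5,0,-0.95,0,0,0.5,0,-0.95,0,0,0.5,0,-0.95,0,0,0.5,0,-0.75,0,0,0.5,0,0,-0.6,0,0.5,0,0,-0.7,0,0.5,0,0,-0.4,0,0.5,0,0,0,0])

```text
time_s: 40.88
ee_pos: [475.6, -259.6, 51.5]
tool_rot: [-179.7, -0.1, 92.6]
ft_force: [-0.1, 0.4, -2.0]
opening: 0.639
gripper_force: 64.4
```

Request:
play_rows(motion=[0.5,0,0,0,0,0.5,0,0,0,0])

```text
time_s: 41.12
ee_pos: [478.9, -261.0, 55.0]
tool_rot: [179.9, 0.0, 92.6]
ft_force: [-0.3, -0.4, -1.3]
opening: 0.639
gripper_force: 64.5
```

Lower by 46 mm, release, rise.

Request:
play_rows(motion=[0.5,0,0,-0.4,0,0.5,0,0,-0.2,0,0.5,0,0,-0.17,0,0.5,0,0,0,0,0.85,0,0,0,0,0.85,0,0,0,0,0.85,0,0,0.5,0,0.85,0,0,0.9,0])

```text
time_s: 42.12
ee_pos: [476.5, -259.8, 90.9]
tool_rot: [-179.8, -0.0, 92.6]
ft_force: [1.3, -0.0, -0.3]
opening: 0.851
gripper_force: 0.0
```

Request:
play_rows(motion=[0.85,0,0,0.9,0,0.85,-0.3,0.8,0.2,0,0.85,-0.3,0.9,0,0,0.85,0.2,0.9,0,0,0.85,0.3,0.9,0,0,0.85,0.3,0.9,0,0,0.85,0.5,0.8,0,0,0.85,0.6,0.7,0,0])

```text
time_s: 43.12
ee_pos: [556.6, 95.7, 157.8]
tool_rot: [180.0, -0.1, 92.7]
ft_force: [-0.9, -0.1, 0.5]
opening: 0.851
gripper_force: 0.0
```

```bash
python3 - <<'E'
from h import *
P=np.load("P.npy")
o=monitor.get_obs();print([o[k] for k in("time_s","ee_pos","tool_rot","opening","joint_pos")])
t=camera("top");s=camera("side")
for l in lids(t,68):print(*l)
pv=ins(P,[0,172,74])[0]
for c,z in((t,100),(s,100)):
    for d in finder.place_of("knob",c):
        k=back(c,d["pixel"],z);v=k-pv;print("knob",d["pixel"],d["confidence"],k.round(1),np.hypot(v[0],v[1]),np.arctan2(v[0],-v[1]))
# dark knob top in the top picture
for c,z in((t,74),(s,74)):
    for d in finder.place_of("slot",c):
        k=back(c,d["pixel"],z);v=k-pv;print("slot",d["pixel"],d["confidence"],k.round(1),np.hypot(v[0],v[1]),np.arctan2(v[0],-v[1]))
E
```

```text
[43.125, array([556.59418903,  95.74285144, 157.78391621]), array([ 1.79951513e+02, -6.86958100e-02,  9.26541600e+01]), 0.8508020053518239, array([-44.56093284,  10.64250007,  36.19400893, 100.39415101,
        -6.68818017,  71.0472234 ,  -4.01032173])]
[356.9 245.2] [ 472.  -178.2] 21 21 346
[390.9 243.8] [ 477.1 -261.8] 21 21 349
[156.4 308.2] [308.9 307. ] 20 19 292
knob [275.0, 170.1] 0.75 [651.4  27.5 100. ] 142.73753580230286 1.7901354530000961
knob [212.7, 192.6] 0.72 [664.9  11.9 100. ] 153.64862057546318 1.6717926638642842
slot [258.2, 103.5] 0.62 [841.2  76.6  74. ] 338.79317546041835 1.809613314729607
slot [131.0, 210.2] 0.77 [841.6  82.   74. ] 340.43181657410696 1.8247701752888268
```

Request:
play_rows(motion=[0.85,0.22,-0.13,0,1,0.85,0.22,-0.13,0,1,0.85,0.22,-0.13,0,1,0.85,0.22,-0.13,0,1,0.85,0.22,-0.13,0,1,0.85,0.22,-0.13,0,1,0.85,0.22,-0.13,0,1,0.85,0.14,-0.16,0,1])

```text
time_s: 44.42
ee_pos: [656.6, 27.2, 158.2]
tool_rot: [180.0, 0.0, 147.7]
ft_force: [0.5, -0.4, -0.5]
opening: 0.853
gripper_force: 0.0
```

Request:
play_rows(motion=[0.85,0,0,0,1,0.85,0,0,0,1,0.85,0,0,0,1,0.85,0,0,0,1,0.85,0,0,0,1,0.85,0,0,0,1,0.85,0,0,0,0.5,0.85,0,0,0,0])

```text
time_s: 45.42
ee_pos: [656.2, 27.5, 158.3]
tool_rot: [180.0, 0.1, -167.9]
ft_force: [0.5, -0.9, 0.2]
opening: 0.847
gripper_force: 0.0
```

Request:
play_rows(motion=[0.85,0,0,-0.5,0,0.85,0,0,-0.5,0,0.85,0,0,-0.3,0,0.85,0,0,-0.2,0,0.85,0,0,0,0])

```text
time_s: 46.05
ee_pos: [656.3, 29.0, 67.1]
tool_rot: [180.0, -0.0, -167.8]
ft_force: [0.4, -0.1, 0.4]
opening: 0.851
gripper_force: 0.0
```

```bash
python3 - <<'E'
import numpy as np
p=np.linspace(1.79,.28,15);d=np.c_[np.diff(np.sin(p)),-np.diff(np.cos(p))]*150/60
print(np.diff(p)[0]/.12, d.round(2).tolist())
E
```

```text
-0.898809523809524 [[0.04, -0.27], [0.02, -0.27], [-0.01, -0.27], [-0.04, -0.27], [-0.07, -0.26], [-0.1, -0.25], [-0.12, -0.24], [-0.15, -0.22], [-0.17, -0.21], [-0.19, -0.19], [-0.21, -0.16], [-0.23, -0.14], [-0.24, -0.12], [-0.25, -0.09]]
```

Request:
play_rows(motion=[0.4,0,0,0,0,0.4,0,0,0,0,0.4,0,0,0,0])

```text
time_s: 46.42
ee_pos: [657.0, 29.2, 68.1]
tool_rot: [180.0, 0.1, -167.7]
ft_force: [0.1, -0.9, -0.1]
opening: 0.398
gripper_force: 0.0
```

Request:
play_rows(motion=[0.4,0.04,-0.27,0,-0.9,0.4,0.02,-0.27,0,-0.9,0.4,-0.01,-0.27,0,-0.9,0.4,-0.04,-0.27,0,-0.9,0.4,-0.07,-0.26,0,-0.9,0.4,-0.1,-0.25,0,-0.9,0.4,-0.12,-0.24,0,-0.9])

```text
time_s: 47.3
ee_pos: [639.9, -80.9, 67.7]
tool_rot: [180.0, 0.0, 148.8]
ft_force: [0.1, 0.4, -0.5]
opening: 0.403
gripper_force: 0.2
```

Request:
play_rows(motion=[0.4,-0.15,-0.22,0,-0.9,0.4,-0.17,-0.21,0,-0.9,0.4,-0.19,-0.19,0,-0.9,0.4,-0.21,-0.16,0,-0.9,0.4,-0.23,-0.14,0,-0.9,0.4,-0.24,-0.12,0,-0.9,0.4,-0.25,-0.09,0,-0.9])

```text
time_s: 48.18
ee_pos: [553.4, -148.6, 67.8]
tool_rot: [179.9, 0.0, 105.4]
ft_force: [0.7, 0.9, 0.3]
opening: 0.399
gripper_force: 0.2
```

Request:
play_rows(motion=[0,0,0,0,0,0,0,0,0,0,0,0,0,0,0,0,0,0,0,0])

```text
time_s: 48.68
ee_pos: [553.8, -149.2, 67.9]
tool_rot: [-180.0, 0.1, 105.7]
ft_force: [-2.1, -3.5, 4.9]
opening: 0.261
gripper_force: 59.1
```

```bash
python3 - <<'E'
from h import *
P=np.load("P.npy")
o=monitor.get_obs();print([o[k] for k in("time_s","ee_pos","tool_rot","opening","ft_force")])
t=camera("top");s=camera("side")
pv=ins(P,[0,172,74])[0]
v=o["ee_pos"]-pv;print(np.hypot(v[0],v[1]),np.arctan2(v[0],-v[1]))
for c in(t,s):
    for d in finder.place_of("slot",c):
        k=back(c,d["pixel"],74);v=k-pv;print("slot",d["pixel"],d["confidence"],k.round(1),np.hypot(v[0],v[1]),np.arctan2(v[0],-v[1]))
E
```

```text
[48.675, array([ 553.75560802, -149.24210054,   67.87990372]), array([-1.79998836e+02,  6.63180323e-02,  1.05666532e+02]), 0.2608745585449967, array([-2.14419773, -3.47921945,  4.85882964])]
151.52294824688252 0.2787267458157479
slot [415.1, 189.6] 0.74 [ 614.7 -324.8   74. ] 337.1964888236891 0.3092163293982694
slot [269.5, 123.1] 0.61 [ 601.9 -339.4   74. ] 347.652504783094 0.26141435300172366
```

Request:
play_rows(motion=[0,0,0,0.15,0,0,0,0,0.15,0,0,0,0,0.13,0,0,0,0,0,0,0,0,0,0,0])

```text
time_s: 49.5
ee_pos: [553.5, -148.6, 93.2]
tool_rot: [180.0, 0.0, 105.6]
ft_force: [0.1, -3.6, -3.8]
opening: 0.253
gripper_force: 58.9
```

Request:
play_rows(motion=[0,-0.14,-0.035,0,-0.47,0,-0.14,-0.03,0,-0.47,0,-0.13,-0.02,0,-0.47,0,-0.13,-0.015,0,-0.47,0,0,0,0,0,0,0,0,0,0])

```text
time_s: 50.25
ee_pos: [520.7, -154.1, 92.9]
tool_rot: [-179.9, -0.0, 92.8]
ft_force: [-2.7, -2.9, -3.1]
opening: 0.257
gripper_force: 59.0
```

```bash
python3 - <<'E'
from h import *
P=np.load("P.npy")
o=monitor.get_obs();print([o[k] for k in("time_s","ee_pos","tool_rot","opening","ft_force")])
t=camera("top");s=camera("side")
st=ins(P,[0,-172,94])[0];print("stud exp",st,proj(t,[st]),proj(s,[st]))
for c in(t,s):
    for d in finder.place_of("slot",c):
        k=back(c,d["pixel"],74+25);print("slot",d["pixel"],d["confidence"],k.round(1))
a=cv2.resize(s["image"][85:165,255:335],(400,400),interpolation=cv2.INTER_CUBIC)
b=cv2.resize(t["image"][180:260,380:460],(400,400),interpolation=cv2.INTER_CUBIC)
cv2.imwrite("pics/z.png",np.hstack([a,b]))
E
```

```text
[50.25, array([ 520.71309901, -154.05249487,   92.94263806]), array([-1.79936712e+02, -1.74158741e-02,  9.27969623e+01]), 0.2565359403878214, array([-2.66718269, -2.90568853, -3.07439425])]
stud exp [ 530.29092104 -347.08388069   94.        ] [[428.25484296 221.3315585 ]] [[294.98486119 118.63850627]]
slot [426.9, 219.9] 0.61 [ 532.8 -342.3   99. ]
slot [295.6, 120.7] 0.66 [ 525.8 -329.5   99. ]
```

View pics/z.png

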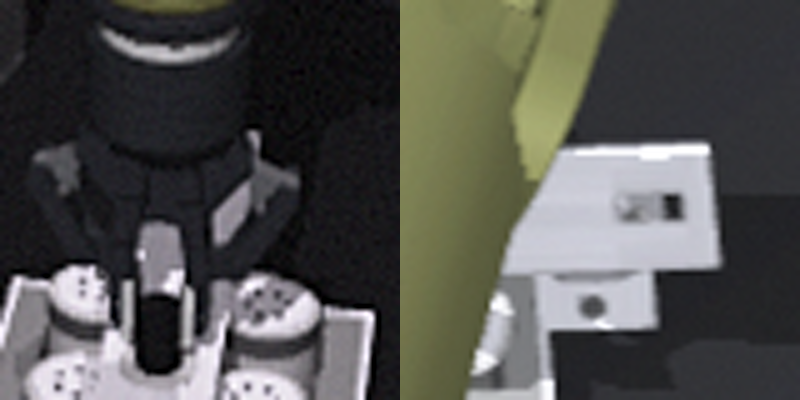

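Request:
play_rows(motion=[0,0,0,-0.1,0,0,0,0,-0.07,0,0,0,0,0,0])

```text
time_s: 50.82
ee_pos: [520.8, -154.1, 82.5]
tool_rot: [-180.0, -0.0, 92.7]
ft_force: [-2.6, -1.0, -4.2]
opening: 0.259
gripper_force: 59.0
```

Request:
play_rows(motion=[0,0,0,-0.1,0,0,0,0,-0.1,0,0,0,0,-0.04,0,0,0,0,0,0])

```text
time_s: 51.32
ee_pos: [521.1, -154.5, 68.8]
tool_rot: [180.0, -0.0, 92.7]
ft_force: [-3.9, -2.0, -1.1]
opening: 0.26
gripper_force: 59.3
```

Nearly down; release, open, and rise clear, then check.

Request:
play_rows(motion=[0.5,0,0,0,0,0.6,0,0,0,0,0.6,0,0,0.5,0,0.6,0,0,0.8,0,0.6,0,0,0.8,0,0.6,0,0.9,0,0,0.6,0,0.9,0,0,0.6,0,0.9,0,0])

```text
time_s: 52.32
ee_pos: [521.7, 9.8, 195.7]
tool_rot: [179.8, -0.1, 92.7]
ft_force: [1.3, 0.6, -0.7]
opening: 0.604
gripper_force: 0.0
```

Request:
play_rows(motion=[0.6,0,0.9,0,0,0.6,0,0.9,0,0,0.6,0,0.9,0,0,0.6,0,0.9,0,0,0.6,0,0.6,0,0,0.6,0,0,0,0,0.6,0,0,0,0])

```text
time_s: 53.2
ee_pos: [521.5, 259.0, 194.9]
tool_rot: [180.0, 0.0, 92.7]
ft_force: [0.7, -0.2, -1.0]
opening: 0.599
gripper_force: 0.0
```

```bash
python3 - <<'E'
from h import *
P=np.load("P.npy")
o=monitor.get_obs();print([o[k] for k in("time_s","ee_pos","opening","ft_force")])
t=camera("top");s=camera("side")
for l in lids(t):print(*l)
pts={"stud":[0,-172,94],"slot":[0,-172,74],"knob":[0,22,100]}
for n,c in(("top",t),("side",s)):
    for k,p in pts.items():
        print(n,k,[(np.round(d["pixel"],1).tolist(),round(d["confidence"],2)) for d in finder.place_of(k,c)],"exp",proj(c,ins(P,p))[0].round(1),"exp if lifted 15",proj(c,ins(P,np.add(p,[0,0,0 if k=="stud" else 15])))[0].round(1))
print("cup",[back(t,d["pixel"],0).round(1) for d in finder.place_of("cup",t)])
# bar corners: bright mask of the bar, end edge rows in side view
for z in(80,95):print(z,proj(s,ins(P,[[x,-213,z] for x in(-30,30)])).round(1).tolist())
g=cv2.cvtColor(s["image"],cv2.COLOR_BGR2GRAY)
u=int(proj(s,ins(P,[[18,-213,80]]))[0,0]);print(u,g[96:135,u].tolist())
E
```

```text
[53.2, array([521.4902909 , 259.02941125, 194.92604662]), 0.5987037541304553, array([ 0.74764615, -0.19851237, -0.9671054 ])]
[354.2 206.4] [ 570.5 -173.1] 21 16 281
[356.6 248. ] [ 465.2 -177.8] 22 16 258
top stud [([355.5, 246.2], 0.69), ([427.9, 225.1], 0.68)] exp [428.3 221.3] exp if lifted 15 [428.3 221.3]
top slot [([423.2, 222.4], 0.63)] exp [425.5 222.8] exp if lifted 15 [427.6 221.7]
top knob [([319.7, 211.9], 0.74), ([345.9, 224.1], 0.66)] exp [348.6 223.5] exp if lifted 15 [349.5 222.4]
side stud [([295.7, 115.3], 0.93)] exp [295.  118.6] exp if lifted 15 [295.  118.6]
side slot [([294.1, 127.2], 0.64)] exp [294.7 124.6] exp if lifted 15 [294.9 120.1]
side knob [([285.1, 156.3], 0.94)] exp [286.5 158.3] exp if lifted 15 [286.6 153.5]
cup [array([ 687.7, -116.4,    0. ])]
80 [[306.7, 116.0], [286.1, 114.1]]
95 [[307.0, 111.5], [286.3, 109.7]]
290 [25, 27, 27, 23, 25, 25, 23, 21, 21, 28, 26, 23, 22, 21, 26, 25, 22, 22, 19, 5, 93, 224, 235, 226, 226, 227, 225, 228, 234, 172, 124, 140, 143, 145, 142, 144, 142, 141, 138]
```

```bash
python3 - <<'E'
from h import *
a=cv2.imread("pics/top0.png");t=camera("top")["image"]
f=lambda i:(lambda m:(np.argwhere(m).mean(0)[::-1].round(1),m.sum()))((cv2.cvtColor(i,cv2.COLOR_BGR2GRAY)[140:182,310:350])>140)
print(f(a),f(t))
s0=cv2.imread("pics/side0.png");s=camera("side")["image"]
g=lambda i:(lambda m:(np.argwhere(m).mean(0)[::-1].round(1),m.sum()))((cv2.cvtColor(i,cv2.COLOR_BGR2GRAY)[155:200,195:235])>140)
print(g(s0),g(s))
E
```

```text
(array([20.7, 21.5]), np.int64(458)) (array([20.5, 21.3]), np.int64(518))
(array([21.4, 23.7]), np.int64(536)) (array([19.5, 22.5]), np.int64(355))
```

```bash
python3 -c "
from rig import bot;print(bot.finish_job())"
```

```text
the job is handed in; nothing more can be done
None
```

I stood all five tins from the mat in cells of the insert, swung the bar back with its slot over the stud and let it down, and handed the job in. In the last pictures the bar's edge sits at its fully-down height and the cup is where it started; no score was returned.

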